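# Put the bench tools back into their foam inserts

## Robot

A 7-joint arm with a two-finger parallel gripper is mounted at the origin on the work surface. World frame = base frame: x ahead of the robot, y to its left, z up, the work surface at z = 0. Lengths are in m, angles in degrees, forces in N, time in s.
With the tool pointing down it reaches from about 0.35 to 0.9 m from the base axis. Payload 7.2 kg.
Tool frame: the origin (TCP) lies midway between the tips of the shut fingers; the grasp point (between the pads) lies 19 mm behind it; z points along the fingers, y is the line along which they close (so a half turn about z gives the same grasp; the last joint's range is limited). The gripper opens to 88 mm and grips with 3 to 60 N. Pads are 20 mm wide; open, the fingers measure 115 mm over their backs; the gripper's body (75 mm by 178 mm) begins 61 mm behind the grasp point.
Start: joints at [65.077, 23.554, -0.728, 91.456, 0.321, 64.991, -4.71], TCP at [0.224, -0.583, 0.223] pointing down, gripper open.
Joint ranges: [-169.25, 169.25], [-16.82, 113.86], [-84.01, 82.57], [7.8, 145.47], [-59.2, 239.2], [7.22, 106.19], [-163.78, 163.78]. Speed limits (degrees/s): [136.94, 136.94, 172.46, 172.46, 180, 180, 180].

## Interface

Orientations are given as a 3x3 rotation matrix whose columns are the frame's x, y, z axes.
In Python, from rig import r, imaging, job gives the robot as it stands. The module is installed in compiled form; this text tells all that it offers.
- The arm moves only by the tool step_arm, never from a script. Its argument "deltas" is a list of rows, each an object with "delta_pos": the shift along the tool's x, y, z in mm, a list of three; "yaw": the turn about the tool's z in degrees. In form: [{"delta_pos": [dx, dy, dz], "yaw": yaw}, ...]. A call has 1 to 10 rows; each row is the pose to reach, as a shift and turn from the pose commanded when the call began, along the tool's axes at that moment; what a row does not reach only later rows make up. A row lasts 1/12 s, in which the tool goes at most 41.7 mm and 7.16 degrees, less where a joint would pass 70% of its speed; a pose out of reach is approached as far as the arm can. A call with a gripper value outside its range is refused whole. "jaw" is the finger opening in mm, from 0 to 87.8, set as the call begins (left out, the last holds). The fingers move at their own pace and stop on an object; "grip_force" is the grip in N (left out, the last holds). Time passes only in rows, so rows that repeat a pose let the fingers close. It gives the time, the measured TCP pose, the force, the opening and the grip force at its end, in the units of the state.
- r.get_obs(): the state, without advancing time (a new reading comes with each control period).
- imaging.grab_frame(name): name is "scene" or "top" or "wrist"; returns a dict with "img" (420x560x3 uint8, red, green, blue), "depth" (420x560 float32, m along the optical axis (not along the pixel's ray), 0 where there is no reading), "fx", "fy", "cx", "cy" (pixels), "R" (3x3) and "t" (3): a world point X has camera coordinates R X + t; the wrist camera has in their place "tool_from_camera" (4x4, takes a point from camera to tool coordinates, whose origin is the TCP and whose axes are the flange's). Camera axes: x right, y down, z forward; pixel columns grow to the right and rows downward; lengths in m; the calibration is good to about 2 mm. A picture is of the moment at which its call begins: read the wrist's pose just before it.
- job.close_job(): hands the job in; it is judged then, once.
The state is a dict: "clock": time; "joint_pos": joint angles; "joint_velocities": joint speeds; "joint_efforts": joint torques, N m; "tool_pos": TCP position; "tcp_rot": TCP orientation; "ft_force": force on the tool from outside, world axes, zero at the start; "ft_torque": the same for the moment, N m; "width": finger opening in m; "gripper_force": force on a finger pad.
Only numpy, scipy, OpenCV 4.12 (cv2) and the standard library are available. Lean on these libraries where they do the work, as an engineer would, in place of code of your own. Each camera call takes 0.05 s, during which the arm holds its last target. There are 200 camera calls.

## Task

Put the four tools lying about on the drawing (hammer, engineer's square, G-clamp and deburring tool) back into the tool tray, each into the foam insert cut to its shape, the right way round and lying flat on the bottom of its pocket. Lower them in rather than dropping them, let go of everything, and do not shift or tip the fluid can or the vee block.

Things in the scene. Friction and masses are not known exactly. Their poses are not given: they have to be found in the camera images.
- hammer: Ball-pein hammer lying flat, 0.3 kg. Steel head along y at x=-61 mm, 80 long, 24 high, ball at +y. Wooden neck 16 wide, 20 high, x -51..-3 mm; red grip 26 wide, 24 high, x -3..+73. Grip the neck across at x=-36 mm, beside the heavy head. Origin: underside, mid-length; x from head to grip end, z up.
- square: Engineer's square lying flat, 0.24 kg. Dark stock 20 (x) x 90 (y) x 18 mm high, centre x=-46.5, y=0. Bright blade 20 wide, 3 thick, 9 mm above underside, along y=+35 mm, to x=+56.5. Grip the stock across its 20 mm (fingers close along x) at y=-8 mm. Origin: underside level, mid-length in x, mid-stock in y; z up.
- clamp: Blue G-clamp lying flat, 0.34 kg, 18 mm high. Spine along x at y=-17.5 mm, 14 wide, x -71..+29; arms at its ends to y=+42; steel screw at y=+37.5, cross bar at x=+68. Grip the spine across at x=-22 mm; throat inside it is free for 39 mm, so open fingers to 45 mm at most. Origin: underside level; x from fixed jaw to cross bar, z up.
- deburrer: Hand deburring tool, 0.09 kg. Green handle 18 mm wide and high, x -71..+41 mm; brass nose, thin crooked blade to x=+73. Grip the handle across at x=-6 mm. Origin: underside, on the tool's axis; x towards the blade, z up.
- hammer_insert: Black foam insert 176 (x) x 118 (y) x 22 mm, fixed in the tray; 12 mm deep pocket, floor showing the tool's outline in yellow (about 7 mm free all round) and finger scoops in grey. Origin: centre of underside, z up. Seated tool: same x, y and x axis direction, its origin 10 mm above this one. T pocket: head x -80..-42, y -48..48 mm; scoop to x=-16; then 30, 40 wide to x=80.
- square_insert: Black foam insert 176 (x) x 118 (y) x 22 mm, fixed in the tray; 12 mm deep pocket, floor showing the tool's outline in yellow (about 7 mm free all round) and finger scoops in grey. Origin: centre of underside, z up. Seated tool: same x, y and x axis direction, its origin 10 mm above this one. L pocket: stock x -64..-29, y -52..52 mm; blade y 18..52 to x=64; scoop x -84..-6, y -29..13.
- clamp_insert: Black foam insert 176 (x) x 118 (y) x 22 mm, fixed in the tray; 12 mm deep pocket, floor showing the tool's outline in yellow (about 7 mm free all round) and finger scoops in grey. Origin: centre of underside, z up. Seated tool: same x, y and x axis direction, its origin 10 mm above this one. Pocket: frame x -78..36, y -31.5..53 mm; scoop in throat and x -44..0, y -54.5..-31.
- deburrer_insert: Black foam insert 176 (x) x 118 (y) x 22 mm, fixed in the tray; 12 mm deep pocket, floor showing the tool's outline in yellow (about 7 mm free all round) and finger scoops in grey. Origin: centre of underside, z up. Seated tool: same x, y and x axis direction, its origin 10 mm above this one. Pocket: slot 32 wide, x -78..60 mm, then 16 wide to x=80; scoop x -28..16, y -48..48.
- fluid_can: Bystander: blue can of marking-out fluid, white band, 52 mm across, 105 mm high, standing beyond the work. Origin: centre of its underside.
- vee_block: Bystander: dark steel vee block 60 x 45 x 45 mm, standing beyond the work. Origin: centre of its underside.

How it is judged:
By the outcome, as a careful person would: the job done as asked, in the order asked, and still so for the second after the job is handed in, with the robot touching nothing.
It also fails if it takes over 115 s, if anything falls off the work surface, if the arm or the gripper's body presses on something with over 40 N, if the wrist force passes 120 N, or if a joint passes its speed limit or range.

## Working session

There is one attempt and no reset: what is moved stays moved. The work goes in short steps, Python scripts to look and compute and a tool call to move; the robot and the scene stay as the last step left them, time stands still between calls to the robot, and variables do not carry over. Pictures are saved under pics/ and viewed, at most 15 in all, crops included, and the job is handed in when it is done.

Besides the shell and the picture viewer there is one more tool, called after "Emit:" as name(argument=value, ...) on one line, values as JSON. step_arm: Moves the arm, as the interface text tells. Its arguments: {"type":"object","properties":{"deltas":{"type":"array"},"jaw":{"type":"number"},"grip_force":{"type":"number"}},"required":["deltas"]}

```bash
mkdir -p pics; cat > h.py <<'E'
import numpy as np, cv2
from rig import r, imaging, job
def save(f,n): cv2.imwrite('pics/'+n, f['img'][:,:,::-1])
E
python3 - <<'E'
from h import *
o=r.get_obs(); print({k:np.round(v,3).tolist() for k,v in o.items()})
for n in("top","scene"):
    f=imaging.grab_frame(n); save(f,n+'1.png'); np.savez(n+'1.npz',**f); print(n,f['fx'],f['R'].round(3).tolist(),f['t'])
E
```

```text
{'clock': 0.0, 'joint_pos': [65.077, 23.601, -0.728, 91.503, 0.321, 64.99, -4.709], 'joint_velocities': [-0.028, 0.107, -0.024, -0.001, 0.006, 0.022, -0.016], 'joint_efforts': [0.0, -58.795, 0.641, -29.108, -0.054, 0.018, 0.0], 'tool_pos': [0.224, -0.583, 0.222], 'tcp_rot': [[0.933, 0.359, -0.001], [0.359, -0.933, 0.001], [-0.0, -0.002, -1.0]], 'ft_force': [-0.202, 0.385, 0.215], 'ft_torque': [0.037, -0.008, -0.014], 'gripper_force': 0.0, 'width': 0.088}
top 414.1368743680885 [[0.004, -1.0, 0.028], [-0.998, -0.005, -0.061], [0.061, -0.028, -0.998]] [-0.0194008   0.57401293  1.05755408]
scene 529.5756814729477 [[-0.766, 0.642, 0.012], [0.41, 0.503, -0.761], [-0.495, -0.579, -0.648]] [ 0.45594798 -0.1955219   1.40854533]
```

View pics/top1.png

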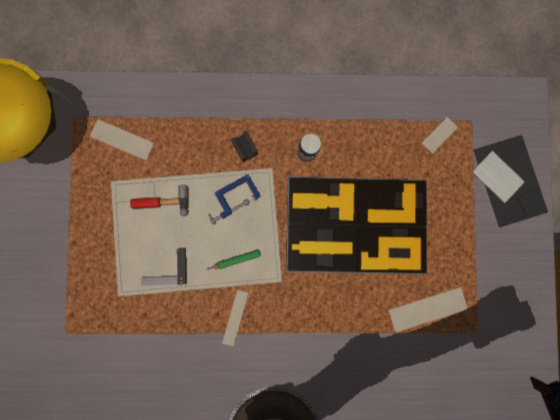

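View pics/scene1.png

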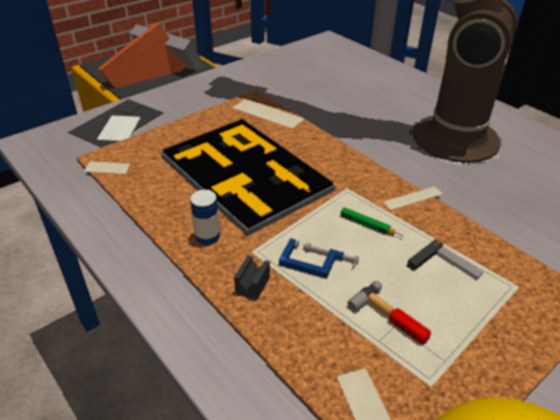

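The top view has +x up and −y to the right. The tools are on the left, with the hammer at (160,202), clamp (235,197), square (170,270) and deburrer (235,260). The tray is on the right at (357,225). The can is at (310,147) and the vee block at (244,147), both beyond the work. I'll rectify it metrically and measure.

```bash
cat >> h.py <<'E'
def ray(f,uv,z):
    uv=np.atleast_2d(uv).astype(float)
    d=np.c_[(uv[:,0]-f['cx'])/f['fx'],(uv[:,1]-f['cy'])/f['fy'],np.ones(len(uv))]
    if 'Rwc' in f: Rw,C=f['Rwc'],f['C']
    else: Rw,C=f['R'].T,-f['R'].T@f['t']
    w=d@Rw.T; s=(z-C[2])/w[:,2]
    return C+w*s[:,None]
def wrist(n=None):
    o=r.get_obs(); f=imaging.grab_frame("wrist"); T=f['tool_from_camera']
    R=np.array(o['tcp_rot']); f['Rwc']=R@T[:3,:3]; f['C']=np.array(o['tool_pos'])+R@T[:3,3]
    f['o']=o
    if n: save(f,n)
    return f
def proj(f,X):
    X=np.atleast_2d(X)
    c=(X-f['C'])@f['Rwc'] if 'Rwc' in f else X@f['R'].T+f['t']
    return np.c_[c[:,0]/c[:,2]*f['fx']+f['cx'],c[:,1]/c[:,2]*f['fy']+f['cy']]
def rect(f,x0,x1,y0,y1,z,s):
    # s px per m; image up=+x, right=-y ; pixel(col,row)-> x=x1-row/s, y=y1-col/s
    W,H=int((y1-y0)*s),int((x1-x0)*s)
    P=np.array([[x1,y1,z],[x1,y0,z],[x0,y0,z],[x0,y1,z]])
    M=cv2.getPerspectiveTransform(proj(f,P).astype(np.float32),np.float32([[0,0],[W,0],[W,H],[0,H]]))
    return cv2.warpPerspective(f['img'],M,(W,H),flags=cv2.INTER_CUBIC)
E
python3 - <<'E'
from h import *
f=dict(np.load('top1.npz'))
def xyz(u,v):
    z=f['depth'][v,u]; c=np.array([(u-f['cx'])/f['fx']*z,(v-f['cy'])/f['fy']*z,z]); return (f['R'].T@(c-f['t'])).round(3)
for p in [(140,240),(240,290),(320,205),(290,225),(385,195),(412,206),(320,247),(395,250),(357,225),(185,195),(145,203),(183,265),(160,280),(240,260),(252,193),(310,140),(245,145)]: print(p,xyz(*p))
a=rect(f,.30,.76,-.40,.42,.02,950)
cv2.imwrite('pics/rect.png',a[:,:,::-1]); print(a.shape)
w=wrist('w1.png')
print(w['C'],w['Rwc'].round(3).tolist(),w['fx'])
E
```

```text
(140, 240) [0.498 0.346 0.01 ]
(240, 290) [0.37  0.087 0.011]
(320, 205) [ 0.59  -0.118  0.026]
(290, 225) [ 0.537 -0.041  0.032]
(385, 195) [ 0.616 -0.286  0.033]
(412, 206) [ 0.589 -0.36   0.022]
(320, 247) [ 0.481 -0.119  0.021]
(395, 250) [ 0.474 -0.313  0.025]
(357, 225) [ 0.538 -0.211  0.039]
(185, 195) [0.613 0.229 0.028]
(145, 203) [0.592 0.328 0.033]
(183, 265) [0.435 0.23  0.032]
(160, 280) [0.396 0.289 0.022]
(240, 260) [0.448 0.086 0.03 ]
(252, 193) [0.621 0.058 0.01 ]
(310, 140) [ 0.738 -0.083  0.119]
(245, 145) [0.742 0.076 0.036]
(437, 779, 3)
[ 0.30164978 -0.55407265  0.38391172] [[0.359, -0.89, -0.282], [-0.933, -0.343, -0.107], [-0.002, 0.301, -0.953]] 311.36351636833473
```

View pics/rect.png

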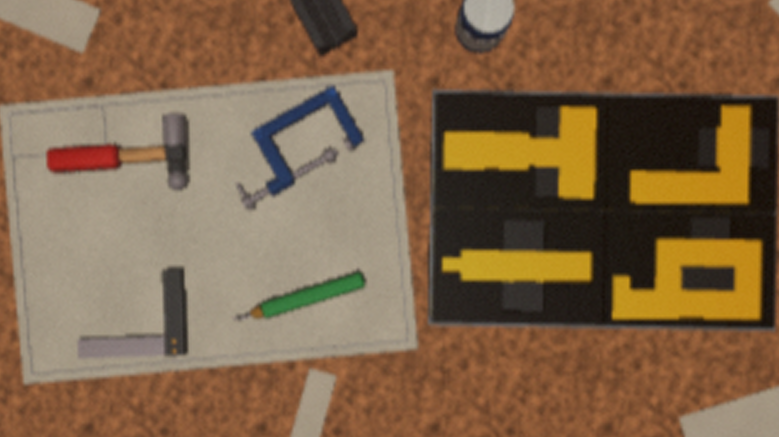

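The insert shapes and tools can all be told apart. Every insert's x axis points to about +y, and the tools are within about 30° of that. Next I'll hover over the tray with the tool's x axis turned to +y and take a wrist picture.

Emit:
step_arm(deltas=[{"delta_pos": [405,-201,-30],"yaw": -69},{"delta_pos": [405,-201,-30],"yaw": -69},{"delta_pos": [405,-201,-30],"yaw": -69},{"delta_pos": [405,-201,-30],"yaw": -69},{"delta_pos": [405,-201,-30],"yaw": -69},{"delta_pos": [405,-201,-30],"yaw": -69},{"delta_pos": [405,-201,-30],"yaw": -69},{"delta_pos": [405,-201,-30],"yaw": -69},{"delta_pos": [405,-201,-30],"yaw": -69},{"delta_pos": [405,-201,-30],"yaw": -69}])

```text
clock: 0.98
tool_pos: [0.5063, -0.2757, 0.2504]
tcp_rot: [[-0.007, 1.0, -0.0], [1.0, 0.007, -0.0], [-0.0, -0.0, -1.0]]
ft_force: [1.0, -1.3, -0.4]
width: 0.088
gripper_force: 0.0
```

Emit:
step_arm(deltas=[{"delta_pos": [0,0,0],"yaw": 0},{"delta_pos": [0,0,0],"yaw": 0},{"delta_pos": [0,0,0],"yaw": 0},{"delta_pos": [0,0,0],"yaw": 0}])

```text
clock: 1.32
tool_pos: [0.5043, -0.2789, 0.2498]
tcp_rot: [[0.003, 1.0, -0.001], [1.0, -0.003, -0.0], [-0.0, -0.001, -1.0]]
ft_force: [-0.9, -0.1, -0.0]
width: 0.0876
gripper_force: 0.0
```

```bash
python3 - <<'E'
from h import *
f=wrist('w2.png'); np.savez('w2.npz',**{k:v for k,v in f.items() if k!='o'}); print(f['C'])
a=rect(f,.40,.68,-.42,-.01,.024,1900)
cv2.imwrite('pics/trayrect.png',a[:,:,::-1])
t=dict(np.load('top1.npz'))
for g,zp in((f,None),(t,None)):
    hsv=cv2.cvtColor(g['img'],cv2.COLOR_RGB2HSV)
    m=cv2.inRange(hsv,(18,150,120),(35,255,255))
    n,l,s,c=cv2.connectedComponentsWithStats(m)
    for i in range(1,n):
        if s[i,4]<150: continue
        v,u=np.where(l==i); p=ray(g,np.c_[u,v],.023)[:,:2]
        (cx,cy),sz,an=cv2.minAreaRect((p*1000).astype(np.float32))
        print(s[i,4],'rect',np.round([cx,cy],1),np.round(sz,1),round(an,1),'depthmed',np.median(g['depth'][v,u]).round(4))
E
```

```text
[ 0.50466903 -0.19628081  0.41181678]
3329 rect [ 479.4 -141.5] [121.4  32.1] 89.0 depthmed 0.3519
5714 rect [ 599.7 -144.2] [125.5  97. ] 89.8 depthmed 0.3606
5552 rect [ 465.1 -302.4] [158.9  84.7] 89.7 depthmed 0.4028
3713 rect [ 597.7 -305.2] [129.3 105.2] 88.7 depthmed 0.4106
3948 rect [835.  646.3] [270.4 121.6] 2.5 depthmed 0.8893
1195 rect [ 599.9 -126.6] [156.4  96.3] 89.6 depthmed 1.0746
947 rect [ 597.6 -305.8] [102.1 124.8] 0.3 depthmed 1.0781
1426 rect [ 466.5 -301.8] [ 82.6 155. ] 0.1 depthmed 1.0707
711 rect [ 480.7 -123.8] [155.5  33.2] 88.4 depthmed 1.067
```

View pics/trayrect.png

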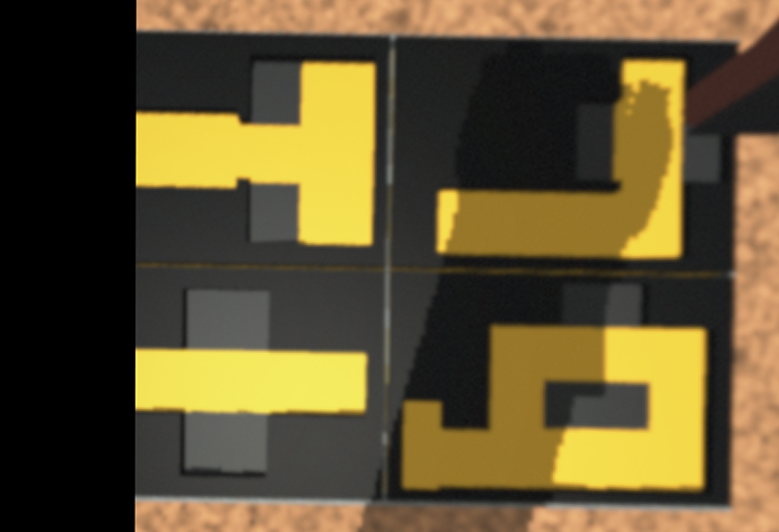

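The wrist view shows the four yellow pocket floors, with the hammer T at the left, the square L upper right, the deburrer slot lower left and the clamp lower right. Both cameras agree on their positions within 1 mm. Insert origins in mm are hammer (600,−127), square (598,−305.5), deburrer (480,−125) and clamp (477,−304), with the x axis heading about 89.3°. Now I'll go over the tools.

Emit:
step_arm(deltas=[{"delta_pos": [240,3,0],"yaw": 0},{"delta_pos": [240,3,0],"yaw": 0},{"delta_pos": [240,3,0],"yaw": 0},{"delta_pos": [240,3,0],"yaw": 0},{"delta_pos": [240,3,0],"yaw": 0},{"delta_pos": [240,3,0],"yaw": 0}])

```text
clock: 1.87
tool_pos: [0.5078, -0.0353, 0.2505]
tcp_rot: [[0.001, 1.0, 0.001], [1.0, -0.001, 0.0], [0.0, 0.001, -1.0]]
ft_force: [0.7, -0.2, 0.2]
width: 0.0878
gripper_force: 0.0
```

Emit:
step_arm(deltas=[{"delta_pos": [240,3,0],"yaw": 0},{"delta_pos": [240,3,0],"yaw": 0},{"delta_pos": [240,3,0],"yaw": 0},{"delta_pos": [240,3,0],"yaw": 0},{"delta_pos": [240,3,0],"yaw": 0},{"delta_pos": [240,3,0],"yaw": 0},{"delta_pos": [240,3,0],"yaw": 0},{"delta_pos": [240,3,0],"yaw": 0},{"delta_pos": [240,3,0],"yaw": 0}])

```text
clock: 2.62
tool_pos: [0.5117, 0.2007, 0.2499]
tcp_rot: [[0.002, 1.0, -0.0], [1.0, -0.002, -0.001], [-0.001, -0.0, -1.0]]
ft_force: [0.5, -0.6, -0.4]
width: 0.0877
gripper_force: 0.0
```

```bash
python3 - <<'E'
from h import *
f=wrist('w3.png'); np.savez('w3.npz',**{k:v for k,v in f.items() if k!='o'}); print(f['C'],f['o']['tool_pos'])
a=rect(f,.36,.68,.0,.40,.025,1900)
cv2.imwrite('pics/toolrect.png',a[:,:,::-1])
# plane heights by depth: world z map
v,u=np.mgrid[0:420,0:560]
for g in (f,dict(np.load('w2.npz')),dict(np.load('top1.npz'))):
    z=g['depth']; c=np.stack([(u-g['cx'])/g['fx']*z,(v-g['cy'])/g['fy']*z,z],-1)
    Rw,C=(g['Rwc'],g['C']) if 'Rwc' in g else (g['R'].T,-g['R'].T@g['t'])
    W=c@Rw.T+C; ok=z>0
    def med(x0,x1,y0,y1):
        q=ok&(W[...,0]>x0)&(W[...,0]<x1)&(W[...,1]>y0)&(W[...,1]<y1); return (np.median(W[...,2][q]).round(4),q.sum()) if q.sum() else None
    print('paper',med(.48,.52,.15,.3),'floorH',med(.59,.61,-.18,-.14),'floorSq',med(.56,.58,-.34,-.27),'top foam',med(.62,.645,-.31,-.24),'floorD',med(.475,.485,-.18,-.13),'foamD',med(.43,.45,-.2,-.16))
E
```

```text
[0.51188822 0.28342301 0.4117826 ] [0.51170972 0.200698   0.2498751 ]
paper (np.float64(0.3456), np.int64(10365)) floorH (np.float64(0.0239), np.int64(138)) floorSq None top foam None floorD (np.float64(0.0239), np.int64(102)) foamD (np.float64(0.036), np.int64(122))
paper None floorH (np.float64(0.0239), np.int64(658)) floorSq (np.float64(0.0242), np.int64(894)) top foam (np.float64(0.036), np.int64(1142)) floorD (np.float64(0.0239), np.int64(410)) foamD (np.float64(0.036), np.int64(666))
paper (np.float64(0.0123), np.int64(892)) floorH (np.float64(0.024), np.int64(113)) floorSq (np.float64(0.0237), np.int64(193)) top foam (np.float64(0.036), np.int64(270)) floorD (np.float64(0.0235), np.int64(77)) foamD (np.float64(0.0359), np.int64(125))
```

View pics/toolrect.png

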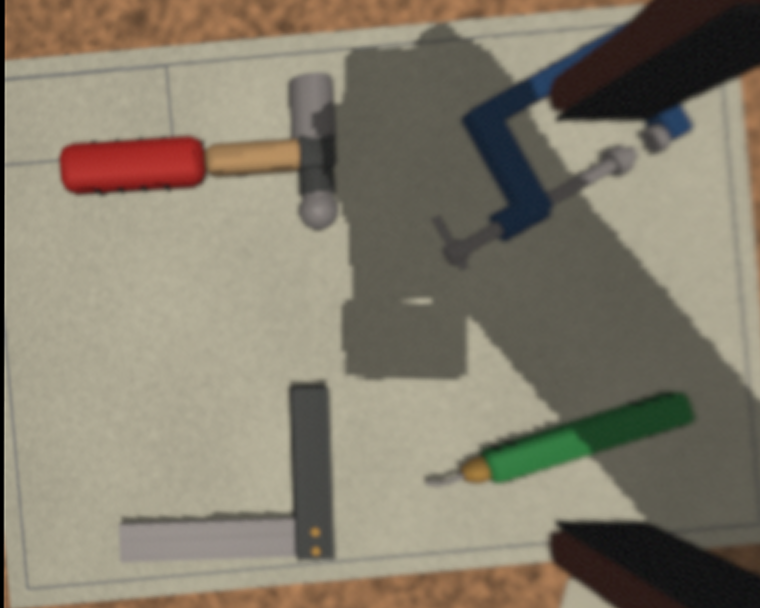

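The view shows the hammer (grip at (130,163), ball at (318,212)), the square (stock at (312,470), blade left at (200,540)), the clamp (upper right, partly hidden by a finger) and the deburrer (blade at (430,480)). I'll measure with masks.

```bash
cat > meas.py <<'E'
from h import *
def comp(m,k):
    n,l,s,c=cv2.connectedComponentsWithStats(m); i=[j for j in np.argsort(-s[:,4]) if j][:k]
    return [np.argwhere(l==j)[:,::-1] for j in i]
def box(g,uv,z):
    p=ray(g,uv,z)[:,:2]*1000
    (cx,cy),sz,an=cv2.minAreaRect(p.astype(np.float32)); b=p-p.mean(0); w,V=np.linalg.eigh(b.T@b); d=V[:,1]
    return np.round([cx,cy],1),np.round(sz,1),round(an,1),'pca',round(np.degrees(np.arctan2(d[1],d[0]))%180,1),'mean',p.mean(0).round(1)
def masks(g):
    hsv=cv2.cvtColor(g['img'],cv2.COLOR_RGB2HSV)
    R=lambda a,b:cv2.inRange(hsv,a,b)
    return dict(red=R((0,180,60),(6,255,255))|R((174,180,60),(180,255,255)),green=R((50,120,20),(80,255,255)),
      blue=R((105,120,30),(125,255,255)),neck=R((10,90,120),(18,170,255)),
      dark=R((0,0,20),(180,90,85)))
def roi(g,uv,z,x0,x1,y0,y1):
    p=ray(g,uv,z); return uv[(p[:,0]>x0)&(p[:,0]<x1)&(p[:,1]>y0)&(p[:,1]<y1)]
E
python3 - <<'E'
from meas import *
for n in('w3.npz','top1.npz'):
    g=dict(np.load(n)); M=masks(g); print(n)
    B=dict(red=(.55,.64,.25,.40,.024),green=(.38,.5,.02,.2,.021),blue=(.5,.68,.0,.2,.03),neck=(.57,.63,.2,.31,.022),dark=(.37,.48,.215,.26,.030))
    for k,(x0,x1,y0,y1,z) in B.items():
        uv=np.argwhere(M[k]>0)[:,::-1]; uv=roi(g,uv,z,x0,x1,y0,y1)
        if len(uv)>20:
            m=np.zeros((420,560),np.uint8); m[uv[:,1],uv[:,0]]=255
            for c in comp(m,2 if k=='blue' else 1): print(k,len(c),*box(g,c,z))
E
```

```text
w3.npz
red 1438 [593.7 330.2] [23.5 74.3] 3.3 pca 93.3 mean [593.4 331.5]
green 843 [450.   88.7] [ 16.6 110.1] 17.2 pca 107.1 mean [449.3  91.1]
blue 833 [612.1 129.3] [ 53.6 109.3] 72.3 pca 175.6 mean [601.  131.6]
blue 67 [615.9  49.3] [16.8 11.5] 55.5 pca 61.8 mean [615.6  49.4]
neck 490 [598.8 266.8] [13.5 48.5] 3.6 pca 94.4 mean [598.7 267.2]
dark 1091 [433.6 237.2] [90.  19.3] 1.1 pca 2.0 mean [435.5 237.2]
top1.npz
red 239 [593.3 331. ] [21.3 71.7] 3.6 pca 93.3 mean [593.2 331.2]
green 217 [450.2  90.9] [ 13.1 109. ] 17.6 pca 107.6 mean [449.9  91.6]
blue 309 [611.9 100.9] [ 63.6 108.2] 29.7 pca 128.3 mean [619.2 103.3]
neck 110 [597.1 270.5] [15.2 46.6] 5.6 pca 94.8 mean [597.3 270.1]
dark 299 [433.8 233.1] [88.6 22.2] 3.0 pca 2.8 mean [434.4 233. ]
```

Hammer: heading about 94°, grip point (598,261), consistent in both views. I'll move above it and re-measure from nearer.

Emit:
step_arm(deltas=[{"delta_pos": [60.5,86.7,130],"yaw": -4},{"delta_pos": [60.5,86.7,130],"yaw": -4},{"delta_pos": [60.5,86.7,130],"yaw": -4},{"delta_pos": [60.5,86.7,130],"yaw": -4},{"delta_pos": [60.5,86.7,130],"yaw": -4},{"delta_pos": [60.5,86.7,130],"yaw": -4},{"delta_pos": [60.5,86.7,130],"yaw": -4}], jaw=50, grip_force=40)

```text
clock: 3.25
tool_pos: [0.5984, 0.2615, 0.1207]
tcp_rot: [[-0.068, 0.998, -0.0], [0.998, 0.068, -0.001], [-0.0, -0.0, -1.0]]
ft_force: [0.0, 0.0, 0.2]
width: 0.05
gripper_force: 0.0
```

```bash
python3 - <<'E'
from meas import *
g=wrist('w4.png'); print(g['o']['tool_pos'],g['C'])
M=masks(g)
for k,z in(('red',.024),('neck',.022)):
    uv=roi(g,np.argwhere(M[k]>0)[:,::-1],z,.54,.66,.2,.4); m=np.zeros((420,560),np.uint8); m[uv[:,1],uv[:,0]]=255
    print(k,*box(g,comp(m,1)[0],z))
E
```

```text
[0.59836187 0.26153916 0.12070482] [0.59267551 0.34394266 0.28267954]
red [593.3 329.9] [23.9 74.9] 4.0 pca 93.7 mean [593.1 331.7]
neck [658.7 354.6] [ 8.4 90.5] 4.0 pca 92.6 mean [657.  369.2]
```

View pics/w4.png

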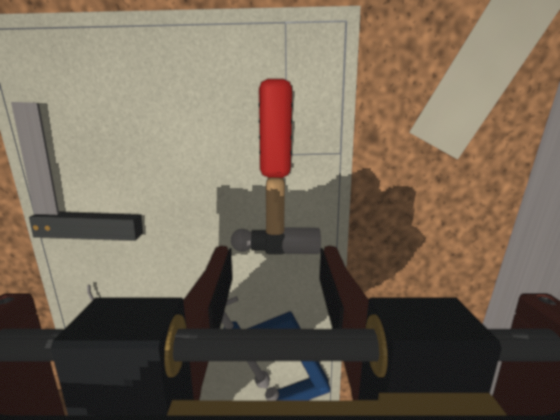

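The fingers straddle the neck line (the hammer runs up the middle of the image from grip (275,128) to head (275,240)). The grip is confirmed at (593.3,329.9), heading 94°. I'll go down, close and lift.

Emit:
step_arm(deltas=[{"delta_pos": [0,0,40],"yaw": 0},{"delta_pos": [0,0,80],"yaw": 0},{"delta_pos": [0,0,95],"yaw": 0},{"delta_pos": [0,0,105],"yaw": 0},{"delta_pos": [0,0,105],"yaw": 0},{"delta_pos": [0,0,105],"yaw": 0}])

```text
clock: 3.8
tool_pos: [0.599, 0.2636, 0.0174]
tcp_rot: [[-0.07, 0.998, 0.002], [0.998, 0.07, 0.001], [0.001, 0.002, -1.0]]
ft_force: [0.3, 0.1, 1.0]
width: 0.0499
gripper_force: 0.0
```

Emit:
step_arm(deltas=[{"delta_pos": [0,0,0],"yaw": 0},{"delta_pos": [0,0,0],"yaw": 0},{"delta_pos": [0,0,0],"yaw": 0},{"delta_pos": [0,0,0],"yaw": 0},{"delta_pos": [0,0,0],"yaw": 0},{"delta_pos": [0,0,0],"yaw": 0},{"delta_pos": [0,0,0],"yaw": 0},{"delta_pos": [0,0,0],"yaw": 0}], jaw=5)

```text
clock: 4.47
tool_pos: [0.598, 0.2633, 0.0156]
tcp_rot: [[-0.07, 0.998, 0.0], [0.998, 0.07, -0.0], [-0.0, 0.0, -1.0]]
ft_force: [-2.3, 0.1, 5.1]
width: 0.0155
gripper_force: 40.0
```

Gripped at 15.5 mm. I'll lift, check, then carry it to above the hammer insert.

Emit:
step_arm(deltas=[{"delta_pos": [0,0,-20],"yaw": 0},{"delta_pos": [0,0,-60],"yaw": 0},{"delta_pos": [0,0,-100],"yaw": 0},{"delta_pos": [-30,-2,-100],"yaw": 1},{"delta_pos": [-70,-4,-100],"yaw": 2},{"delta_pos": [-110,-7,-100],"yaw": 3},{"delta_pos": [-150,-10,-100],"yaw": 4},{"delta_pos": [-190,-12,-100],"yaw": 4.7},{"delta_pos": [-230,-15,-100],"yaw": 4.7},{"delta_pos": [-270,-18,-100],"yaw": 4.7}])

```text
clock: 5.3
tool_pos: [0.5982, -0.0095, 0.1146]
tcp_rot: [[0.012, 1.0, -0.001], [1.0, -0.012, -0.0], [-0.0, -0.001, -1.0]]
ft_force: [0.9, -0.9, -3.1]
width: 0.016
gripper_force: 40.0
```

```bash
cat > go.py <<'E'
import sys
from h import *
# target world x,y (mm), heading deg of tool x -> tool deltas
o=r.get_obs(); R=np.array(o['tcp_rot']); p=np.array(o['tool_pos'])*1000
def go(x,y,z,h):
    hd=np.degrees(np.arctan2(R[1,0],R[0,0])); print('pos',p.round(1),'hd',round(hd,2),'t',round(o['clock'],1),'->',(R.T@(np.array([x,y,z])-p)).round(1),'yaw',round(hd-h,2),'ft',np.round(o['ft_force'],1),'w',round(o['width'],4))
if len(sys.argv)>4: go(*map(float,sys.argv[1:5]))
E
python3 go.py 599.7 -158.8 116 89.3
```

```text
pos [598.2  -9.5 114.6] hd 89.32 t 5.3 -> [-149.3    3.3   -1.4] yaw 0.02 ft [ 0.9 -0.9 -3.1] w 0.016
```

Emit:
step_arm(deltas=[{"delta_pos": [-40,1,0],"yaw": 0},{"delta_pos": [-80,2,0],"yaw": 0},{"delta_pos": [-115,3,0],"yaw": 0},{"delta_pos": [-138,3.3,0],"yaw": 0},{"delta_pos": [-149,3.3,0],"yaw": 0},{"delta_pos": [-149,3.3,0],"yaw": 0},{"delta_pos": [-149,3.3,0],"yaw": 0}])

```text
clock: 5.88
tool_pos: [0.6002, -0.1554, 0.1147]
tcp_rot: [[0.012, 1.0, -0.001], [1.0, -0.012, 0.001], [0.001, -0.001, -1.0]]
ft_force: [-0.6, 0.5, -3.2]
width: 0.0157
gripper_force: 40.0
```

```bash
python3 go.py 599.7 -158.8 116 89.3; python3 - <<'E'
from meas import *
g=wrist('w5.png'); z=g['o']['tool_pos'][2]
M=masks(g)
uv=np.argwhere(M['red']>0)[:,::-1]
zz=z-.003+.012
for u in comp(M['red'],1): print('red',*box(g,u,zz))
hsv=cv2.cvtColor(g['img'],cv2.COLOR_RGB2HSV); y=cv2.inRange(hsv,(18,150,60),(35,255,255))
for u in comp(y,2): print(len(u),'yellow',*box(g,u,.024))
E
```

```text
pos [ 600.2 -155.4  114.7] hd 89.31 t 5.9 -> [-3.4 -0.5 -1.3] yaw 0.01 ft [-0.6  0.5 -3.2] w 0.0157
red [600.9 -88.6] [76.8 27. ] 89.3 pca 89.0 mean [601.1 -86.3]
6345 yellow [ 479.5 -122.4] [159.1  33.2] 88.9 pca 89.3 mean [ 478.  -122.1]
1386 yellow [ 597.9 -337.1] [52.1 57.9] 89.4 pca 165.7 mean [ 596.5 -346.1]
```

View pics/w5.png

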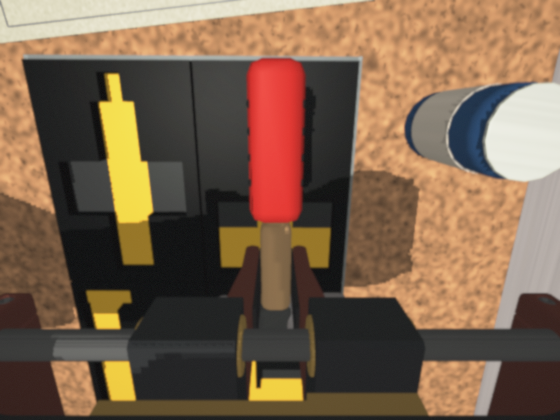

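The held hammer is aligned with its pocket (the red axis runs along the yellow at column 275), and it needs −3.4 mm along x. I'll lower it.

Emit:
step_arm(deltas=[{"delta_pos": [-3.4,-0.5,20],"yaw": 0},{"delta_pos": [-3.4,-0.5,45],"yaw": 0},{"delta_pos": [-3.4,-0.5,62],"yaw": 0},{"delta_pos": [-3.4,-0.5,74],"yaw": 0},{"delta_pos": [-3.4,-0.5,80],"yaw": 0},{"delta_pos": [-3.4,-0.5,83],"yaw": 0},{"delta_pos": [-3.4,-0.5,84],"yaw": 0},{"delta_pos": [-3.4,-0.5,85],"yaw": 0},{"delta_pos": [-3.4,-0.5,86],"yaw": 0},{"delta_pos": [-3.4,-0.5,86],"yaw": 0}])

```text
clock: 6.77
tool_pos: [0.6004, -0.16, 0.0299]
tcp_rot: [[0.012, 1.0, 0.001], [1.0, -0.012, -0.0], [-0.0, 0.001, -1.0]]
ft_force: [0.0, 0.5, -3.6]
width: 0.0156
gripper_force: 40.0
```

```bash
python3 go.py 599.7 -158.8 27.8 89.3
```

```text
pos [ 600.4 -160.    29.9] hd 89.31 t 6.8 -> [ 1.2 -0.7  2.1] yaw 0.01 ft [ 0.   0.5 -3.6] w 0.0156
```

Not in contact yet. I'll go gently the last 2 mm.

Emit:
step_arm(deltas=[{"delta_pos": [1,-0.5,1],"yaw": 0},{"delta_pos": [1,-0.5,1.5],"yaw": 0},{"delta_pos": [1,-0.5,2],"yaw": 0},{"delta_pos": [1,-0.5,2.5],"yaw": 0},{"delta_pos": [1,-0.5,2.5],"yaw": 0}])

```text
clock: 7.18
tool_pos: [0.5995, -0.1588, 0.0275]
tcp_rot: [[0.012, 1.0, 0.0], [1.0, -0.012, -0.0], [-0.0, 0.0, -1.0]]
ft_force: [-2.7, 0.3, 3.9]
width: 0.0158
gripper_force: 40.0
```

Emit:
step_arm(deltas=[{"delta_pos": [0,0,0],"yaw": 0},{"delta_pos": [0,0,0],"yaw": 0},{"delta_pos": [0,0,0],"yaw": 0},{"delta_pos": [0,0,0],"yaw": 0},{"delta_pos": [0,0,-15],"yaw": 0},{"delta_pos": [0,0,-50],"yaw": 0},{"delta_pos": [0,0,-90],"yaw": 0},{"delta_pos": [0,0,-100],"yaw": 0},{"delta_pos": [0,0,-100],"yaw": 0},{"delta_pos": [0,0,-100],"yaw": 0}], jaw=45)

```text
clock: 8.02
tool_pos: [0.5997, -0.1591, 0.127]
tcp_rot: [[0.012, 1.0, 0.001], [1.0, -0.012, -0.001], [-0.001, 0.001, -1.0]]
ft_force: [0.1, -1.0, 0.3]
width: 0.0448
gripper_force: 0.0
```

```bash
python3 go.py 449 98 130 107; python3 - <<'E'
from meas import *
g=wrist('w6.png')
for u in comp(masks(g)['red'],1): print('red',*box(g,u,.036))
g=imaging.grab_frame("top")
for u in comp(masks(g)['red'],1): print('red',*box(g,u,.036))
E
```

```text
pos [ 599.7 -159.1  127. ] hd 89.3 t 8.0 -> [ 255.2 -153.8   -3.3] yaw -17.7 ft [ 0.1 -1.   0.3] w 0.0448
red [600.  -91.9] [75.1 24.6] 89.1 pca 88.6 mean [600.1 -90.7]
red [601.5 -91.5] [20.6 72. ] 0.3 pca 90.0 mean [601.3 -91.5]
```

The hammer is seated (grip expected at (600.4,−92), measured (600,−91.9)). Next is the deburrer.

Emit:
step_arm(deltas=[{"delta_pos": [30,-18,-3],"yaw": -3},{"delta_pos": [64,-38,-3],"yaw": -6},{"delta_pos": [98,-59,-3],"yaw": -9},{"delta_pos": [132,-80,-3],"yaw": -12},{"delta_pos": [166,-100,-3],"yaw": -15},{"delta_pos": [200,-120,-3],"yaw": -17.7},{"delta_pos": [232,-140,-3],"yaw": -17.7},{"delta_pos": [255,-153.8,-3],"yaw": -17.7},{"delta_pos": [255,-153.8,-3],"yaw": -17.7},{"delta_pos": [255,-153.8,-3],"yaw": -17.7}])

```text
clock: 8.95
tool_pos: [0.4475, 0.0988, 0.1288]
tcp_rot: [[-0.296, 0.955, -0.002], [0.955, 0.296, -0.0], [0.0, -0.002, -1.0]]
ft_force: [0.7, 0.0, 0.7]
width: 0.0449
gripper_force: 0.0
```

```bash
python3 - <<'E'
from meas import *
g=wrist('w7.png'); M=masks(g)['green']
for u in comp(M,1): print('green',*box(g,u,.021)); print(u.min(0),u.max(0))
E
python3 go.py 447.5 98.5 15.5 107
```

```text
green [450.3  89.4] [ 16.  110.9] 17.1 pca 107.4 mean [449.4  92.4]
[267 157] [285 272]
pos [448.3  97.6 128.8] hd 107.07 t 9.0 -> [  1.1  -0.4 113.3] yaw 0.07 ft [ 1.  -0.1 -0.6] w 0.0447
```

View pics/w7.png

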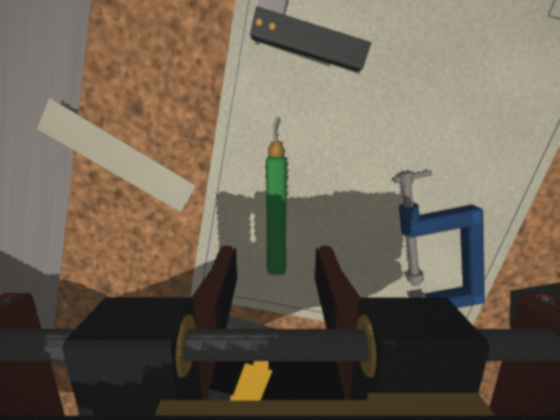

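The deburrer lies centred along the fingers' mid-line (column 276), with blade up the image and handle centre at (450.3,89.4). I'll descend and grip.

Emit:
step_arm(deltas=[{"delta_pos": [0.5,-0.4,40],"yaw": 0},{"delta_pos": [0.5,-0.4,80],"yaw": 0},{"delta_pos": [0.5,-0.4,102],"yaw": 0},{"delta_pos": [0.5,-0.4,113],"yaw": 0},{"delta_pos": [0.5,-0.4,113],"yaw": 0},{"delta_pos": [0.5,-0.4,113],"yaw": 0},{"delta_pos": [0.5,-0.4,113],"yaw": 0}])

```text
clock: 9.58
tool_pos: [0.4492, 0.0982, 0.0176]
tcp_rot: [[-0.292, 0.956, 0.001], [0.956, 0.292, 0.0], [-0.0, 0.001, -1.0]]
ft_force: [-0.1, -0.4, 0.4]
width: 0.0451
gripper_force: 0.0
```

Emit:
step_arm(deltas=[{"delta_pos": [0,0,0],"yaw": 0},{"delta_pos": [0,0,0],"yaw": 0},{"delta_pos": [0,0,0],"yaw": 0},{"delta_pos": [0,0,0],"yaw": 0},{"delta_pos": [0,0,0],"yaw": 0},{"delta_pos": [0,0,0],"yaw": 0}], jaw=5, grip_force=30)

```text
clock: 10.08
tool_pos: [0.4484, 0.0982, 0.0171]
tcp_rot: [[-0.293, 0.956, 0.001], [0.956, 0.293, -0.0], [-0.001, 0.001, -1.0]]
ft_force: [-1.3, -0.5, 6.3]
width: 0.0177
gripper_force: 30.0
```

```bash
python3 go.py 480 -131 115 89.3
```

```text
pos [448.4  98.2  17.1] hd 107.02 t 10.1 -> [-228.5  -36.9  -97.8] yaw 17.72 ft [-1.3 -0.5  6.3] w 0.0177
```

Emit:
step_arm(deltas=[{"delta_pos": [0,0,-20],"yaw": 0},{"delta_pos": [0,0,-60],"yaw": 0},{"delta_pos": [0,0,-98],"yaw": 0},{"delta_pos": [-38,-6,-98],"yaw": 3},{"delta_pos": [-77,-12,-98],"yaw": 6},{"delta_pos": [-116,-18,-98],"yaw": 10},{"delta_pos": [-155,-25,-98],"yaw": 14},{"delta_pos": [-194,-31,-98],"yaw": 17.7},{"delta_pos": [-220,-36,-98],"yaw": 17.7},{"delta_pos": [-228.5,-37,-98],"yaw": 17.7}])

```text
clock: 10.92
tool_pos: [0.4792, -0.1362, 0.1144]
tcp_rot: [[0.018, 1.0, -0.001], [1.0, -0.018, -0.002], [-0.002, -0.001, -1.0]]
ft_force: [0.5, -0.3, -1.7]
width: 0.0178
gripper_force: 30.0
```

Emit:
step_arm(deltas=[{"delta_pos": [0,0,0],"yaw": 0},{"delta_pos": [0,0,0],"yaw": 0}])

```text
clock: 11.08
tool_pos: [0.4795, -0.1301, 0.1145]
tcp_rot: [[0.012, 1.0, -0.0], [1.0, -0.012, 0.001], [0.001, -0.0, -1.0]]
ft_force: [-0.2, -0.4, -1.3]
width: 0.0176
gripper_force: 30.0
```

```bash
python3 go.py 480 -130.5 29 89.3;python3 - <<'E'
from meas import *
g=wrist('w8.png'); M=masks(g)['green']; z=g['o']['tool_pos'][2]-.005+.009
for u in comp(M,1): print('green',*box(g,u,z)); print(u.min(0),u.max(0))
hsv=cv2.cvtColor(g['img'],cv2.COLOR_RGB2HSV); y=cv2.inRange(hsv,(18,150,60),(35,255,255))
for u in comp(y,3): print(len(u),'yellow',*box(g,u,.024))
E
```

```text
pos [ 479.5 -130.1  114.5] hd 89.32 t 11.1 -> [-0.4  0.6 85.5] yaw 0.02 ft [-0.2 -0.4 -1.3] w 0.0176
green [ 479.2 -127.5] [87.7 18.4] 89.7 pca 89.6 mean [ 479.5 -124.9]
[259 185] [292 327]
2727 yellow [ 585.  -124.8] [170.5  41.5] 77.2 pca 77.3 mean [ 585.1 -122.5]
2379 yellow [ 480.2 -102.5] [117.3  33.5] 89.1 pca 95.5 mean [481.7 -81.1]
1552 yellow [ 477.2 -311.8] [52.1 64.1] 89.4 pca 167.8 mean [ 482.  -310.9]
```

View pics/w8.png

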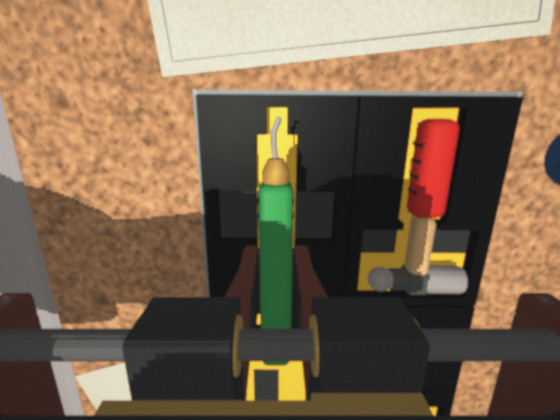

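The hammer lies in its T pocket, and the deburrer is over its slot (column 276), blade toward +y. I'll lower it.

Emit:
step_arm(deltas=[{"delta_pos": [0,0.6,20],"yaw": 0},{"delta_pos": [0,0.6,45],"yaw": 0},{"delta_pos": [0,0.6,62],"yaw": 0},{"delta_pos": [0,0.6,74],"yaw": 0},{"delta_pos": [0,0.6,80],"yaw": 0},{"delta_pos": [0,0.6,83],"yaw": 0},{"delta_pos": [0,0.6,84],"yaw": 0},{"delta_pos": [0,0.6,84],"yaw": 0},{"delta_pos": [0,0.6,84],"yaw": 0}])

```text
clock: 11.88
tool_pos: [0.4809, -0.131, 0.0315]
tcp_rot: [[0.012, 1.0, 0.001], [1.0, -0.012, -0.0], [-0.0, 0.001, -1.0]]
ft_force: [0.3, -0.4, -1.3]
width: 0.0176
gripper_force: 30.0
```

Emit:
step_arm(deltas=[{"delta_pos": [0,0,0.5],"yaw": 0},{"delta_pos": [0,0,1],"yaw": 0},{"delta_pos": [0,0,1.5],"yaw": 0},{"delta_pos": [0,0,1.5],"yaw": 0}])

```text
clock: 12.22
tool_pos: [0.4803, -0.1311, 0.0293]
tcp_rot: [[0.012, 1.0, 0.0], [1.0, -0.012, -0.0], [-0.0, 0.0, -1.0]]
ft_force: [-1.2, -0.4, -1.6]
width: 0.018
gripper_force: 30.0
```

Emit:
step_arm(deltas=[{"delta_pos": [0,0,0.5],"yaw": 0},{"delta_pos": [0,0,1],"yaw": 0},{"delta_pos": [0,0,1.2],"yaw": 0},{"delta_pos": [0,0,1.2],"yaw": 0}])

```text
clock: 12.55
tool_pos: [0.4803, -0.1311, 0.0291]
tcp_rot: [[0.012, 1.0, 0.0], [1.0, -0.012, -0.001], [-0.001, 0.0, -1.0]]
ft_force: [-4.5, 1.1, 14.4]
width: 0.0179
gripper_force: 30.0
```

Emit:
step_arm(deltas=[{"delta_pos": [0,0,0],"yaw": 0},{"delta_pos": [0,0,0],"yaw": 0},{"delta_pos": [0,0,0],"yaw": 0},{"delta_pos": [0,0,0],"yaw": 0},{"delta_pos": [0,0,-15],"yaw": 0},{"delta_pos": [0,0,-50],"yaw": 0},{"delta_pos": [0,0,-90],"yaw": 0},{"delta_pos": [0,0,-110],"yaw": 0},{"delta_pos": [0,0,-120],"yaw": 0},{"delta_pos": [0,0,-120],"yaw": 0}], jaw=44)

```text
clock: 13.38
tool_pos: [0.4815, -0.1314, 0.1498]
tcp_rot: [[0.012, 1.0, 0.003], [1.0, -0.012, -0.002], [-0.001, 0.003, -1.0]]
ft_force: [0.9, -0.3, -0.4]
width: 0.0444
gripper_force: 0.0
```

```bash
python3 go.py 620 60 200 120; python3 - <<'E'
from meas import *
g=wrist('w9.png')
for u in comp(masks(g)['green'],1): print('green',*box(g,u,.033))
g=imaging.grab_frame("top")
for u in comp(masks(g)['green'],1): print('green',*box(g,u,.033))
E
```

```text
pos [ 481.5 -131.4  149.8] hd 89.29 t 13.4 -> [193.1 136.3 -50. ] yaw -30.71 ft [ 0.9 -0.3 -0.4] w 0.0444
green [ 479.8 -141.6] [114.   15.9] 89.7 pca 89.4 mean [ 480.  -137.9]
green [ 480.2 -108.3] [12.7 43.6] 0.2 pca 88.6 mean [ 480.7 -109. ]
```

The deburrer is placed. Now the clamp.

Emit:
step_arm(deltas=[{"delta_pos": [30,20,-15],"yaw": -5},{"delta_pos": [62,44,-25],"yaw": -11},{"delta_pos": [94,66,-35],"yaw": -17},{"delta_pos": [126,90,-45],"yaw": -23},{"delta_pos": [158,112,-50],"yaw": -28},{"delta_pos": [185,130,-50],"yaw": -30.7},{"delta_pos": [193,136,-50],"yaw": -30.7},{"delta_pos": [193,136,-50],"yaw": -30.7},{"delta_pos": [193,136,-50],"yaw": -30.7}])

```text
clock: 14.23
tool_pos: [0.6175, 0.0601, 0.1956]
tcp_rot: [[-0.5, 0.866, -0.004], [0.866, 0.5, -0.001], [0.001, -0.004, -1.0]]
ft_force: [-0.2, -0.5, -0.4]
width: 0.044
gripper_force: 0.0
```

```bash
python3 - <<'E'
from meas import *
g=wrist('w10.png'); np.savez('w10.npz',**{k:v for k,v in g.items() if k!='o'}); print(g['o']['tool_pos'],g['C'])
m=masks(g)['blue']
h=np.radians(120); ex=np.array([np.cos(h),np.sin(h)]); ey=np.array([-ex[1],ex[0]])
for u in comp(m,2):
    print(len(u),u.min(0),u.max(0),*box(g,u,.030))
    p=ray(g,u,.030)[:,:2]*1000; print(np.c_[p@ex,p@ey].min(0),np.c_[p@ex,p@ey].max(0))
E
```

```text
[0.61749096 0.06007919 0.19557496] [0.57643406 0.13151327 0.35771139]
2352 [260 101] [324 206] [611.5 101.3] [ 65.2 108.7] 29.3 pca 130.2 mean [616.5 106.3]
[-272.22128913 -613.14999399] [-163.36172606 -547.9808719 ]
463 [278 362] [322 380] [ 766.  -133.9] [58.3 29.6] 30.3 pca 32.6 mean [ 760.4 -130.5]
[-513.89594429 -625.62779035] [-484.05042051 -567.24383858]
```

View pics/w10.png

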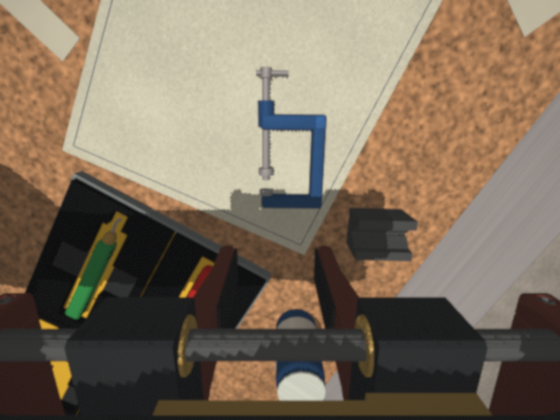

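The clamp is clear in view, with spine at columns 315–325 (rows 115–205), screw at column 266 and cross bar on top. I'll fit the spine for the heading.

```bash
python3 - <<'E'
from meas import *
g=dict(np.load('w10.npz')); m=masks(g)['blue']; u=comp(m,1)[0]
# spine outer edge: right-most blue pixel in each row away from the ends
pts=np.array([[u[u[:,1]==r,0].max()+.5,r] for r in range(120,203)]); p=ray(g,pts,.030)[:,:2]*1000
L=lambda q:cv2.fitLine(q.astype(np.float32),cv2.DIST_HUBER,0,.01,.01).ravel()
l=L(p); h=np.degrees(np.arctan2(l[1],l[0]))%180; print('spine edge heading',h)
# both arms' edges
h=np.radians(h); ex=np.array([np.cos(h),np.sin(h)]); ey=np.array([-ex[1],ex[0]])
P=ray(g,u,.030)[:,:2]*1000; q=np.c_[P@ex,P@ey]; print(q.min(0),q.max(0))
ox=q[:,0].min()-.5+71; oy=(p@ey).mean()+24.5; print(ox,oy)
O=ox*ex+oy*ey; G=O-22*ex-17.5*ey; print('origin',O,'grip',G)
E
python3 go.py 600 60 100 120
```

```text
spine edge heading 119.242645
[-264.70891987 -615.67811042] [-155.98176547 -550.39662422]
-194.20891987288047 -591.1596943373103
origin [610.69439346 119.32828651] grip [636.71137363 108.68090759]
pos [617.4  58.9 196. ] hd 119.94 t 14.3 -> [  9.6 -14.3  96.1] yaw -0.06 ft [ 0.1 -0.6 -0.5] w 0.044
```

Emit:
step_arm(deltas=[{"delta_pos": [15,18,25],"yaw": 0.7},{"delta_pos": [30,36,50],"yaw": 0.7},{"delta_pos": [33.5,41.6,80],"yaw": 0.7},{"delta_pos": [33.5,41.6,116],"yaw": 0.7},{"delta_pos": [33.5,41.6,136],"yaw": 0.7},{"delta_pos": [33.5,41.6,140],"yaw": 0.7},{"delta_pos": [33.5,41.6,140],"yaw": 0.7},{"delta_pos": [33.5,41.6,140],"yaw": 0.7}])

```text
clock: 14.95
tool_pos: [0.6383, 0.109, 0.0591]
tcp_rot: [[-0.488, 0.873, 0.001], [0.873, 0.488, -0.0], [-0.001, 0.001, -1.0]]
ft_force: [0.5, -0.1, 0.4]
width: 0.044
gripper_force: 0.0
```

```bash
python3 go.py 636.7 108.7 16 119.2
```

```text
pos [638.3 109.   59.1] hd 119.21 t 14.9 -> [ 0.5 -1.6 43.1] yaw 0.01 ft [ 0.5 -0.1  0.4] w 0.044
```

Emit:
step_arm(deltas=[{"delta_pos": [0.5,-1,20],"yaw": 0},{"delta_pos": [0.5,-1,35],"yaw": 0},{"delta_pos": [0.5,-1,42],"yaw": 0},{"delta_pos": [0.5,-1,43],"yaw": 0},{"delta_pos": [0.5,-1,43],"yaw": 0}])

```text
clock: 15.37
tool_pos: [0.6367, 0.11, 0.0152]
tcp_rot: [[-0.49, 0.872, -0.0], [0.872, 0.49, -0.0], [0.0, -0.0, -1.0]]
ft_force: [-0.7, 0.4, 0.3]
width: 0.0443
gripper_force: 0.0
```

Emit:
step_arm(deltas=[{"delta_pos": [0,0,0],"yaw": 0},{"delta_pos": [0,0,0],"yaw": 0},{"delta_pos": [0,0,0],"yaw": 0},{"delta_pos": [0,0,0],"yaw": 0},{"delta_pos": [0,0,0],"yaw": 0},{"delta_pos": [0,0,0],"yaw": 0}], jaw=3, grip_force=50)

```text
clock: 15.87
tool_pos: [0.6372, 0.1104, 0.0155]
tcp_rot: [[-0.49, 0.872, 0.001], [0.872, 0.49, 0.0], [-0.0, 0.001, -1.0]]
ft_force: [0.6, 0.1, 1.5]
width: 0.0133
gripper_force: 50.0
```

```bash
python3 - <<'E'
import numpy as np
from h import *
o=r.get_obs(); p=np.array(o['tool_pos'])[:2]*1000; h=np.radians(119.24)
O=np.array([610.7,119.3]); d=p-O; ex=np.array([np.cos(h),np.sin(h)]); ey=np.array([-ex[1],ex[0]]); print(p,d@ex,d@ey)
k=np.radians(89.3);ex=np.array([np.cos(k),np.sin(k)]); ey2=np.array([-ex[1],ex[0]])
print(np.array([477.2,-304])+(d@np.array([np.cos(h),np.sin(h)]))*ex-17.5*ey2)
E
```

```text
[637.20717231 110.35780189] -20.750725371046393 -18.76167603237837
[ 494.44518234 -324.96297425]
```

Emit:
step_arm(deltas=[{"delta_pos": [0,0,-15],"yaw": 0},{"delta_pos": [0,0,-50],"yaw": 0},{"delta_pos": [0,0,-85],"yaw": 0},{"delta_pos": [-10,-11,-105],"yaw": 1},{"delta_pos": [-30,-33,-110],"yaw": 4},{"delta_pos": [-56,-61,-110],"yaw": 8},{"delta_pos": [-82,-89,-110],"yaw": 12},{"delta_pos": [-108,-118,-110],"yaw": 17},{"delta_pos": [-134,-146,-110],"yaw": 22},{"delta_pos": [-160,-174,-110],"yaw": 26}])

```text
clock: 16.7
tool_pos: [0.5621, -0.1161, 0.1258]
tcp_rot: [[-0.054, 0.999, -0.0], [0.999, 0.054, -0.0], [-0.0, -0.0, -1.0]]
ft_force: [1.1, -1.0, -2.6]
width: 0.0136
gripper_force: 50.0
```

```bash
python3 go.py 494.5 -325 125 89.3
```

```text
pos [ 562.1 -116.1  125.8] hd 93.07 t 16.7 -> [-205.   -78.7    0.9] yaw 3.77 ft [ 1.1 -1.  -2.6] w 0.0136
```

Emit:
step_arm(deltas=[{"delta_pos": [-36,-14,0],"yaw": 1},{"delta_pos": [-72,-28,0],"yaw": 2},{"delta_pos": [-110,-42,0],"yaw": 3},{"delta_pos": [-148,-57,0],"yaw": 3.5},{"delta_pos": [-184,-71,0],"yaw": 3.5},{"delta_pos": [-200,-77,0],"yaw": 3.5},{"delta_pos": [-205,-79,0],"yaw": 3.5},{"delta_pos": [-205,-79,0],"yaw": 3.5},{"delta_pos": [-205,-79,0],"yaw": 3.5}])

```text
clock: 17.45
tool_pos: [0.4967, -0.3223, 0.1254]
tcp_rot: [[0.002, 1.0, 0.0], [1.0, -0.002, 0.001], [0.001, 0.0, -1.0]]
ft_force: [0.4, 0.8, -2.1]
width: 0.0136
gripper_force: 50.0
```

```bash
python3 go.py 494.5 -325 28 89.3; python3 - <<'E'
from meas import *
g=wrist('w11.png'); M=masks(g)['blue']; z=g['o']['tool_pos'][2]-.0035+.018
for u in comp(M,2):
    print(len(u),'blue',*box(g,u,z),u.min(0),u.max(0)); p=ray(g,u,z)*1000; print(p.min(0),p.max(0))
hsv=cv2.cvtColor(g['img'],cv2.COLOR_RGB2HSV); y=cv2.inRange(hsv,(18,150,60),(35,255,255))
for u in comp(y,4):
  print(len(u),'yellow',*box(g,u,.024)); p=ray(g,u,.024)*1000; print(p.min(0),p.max(0))
E
```

```text
pos [ 496.7 -322.3  125.4] hd 89.86 t 17.4 -> [-2.8 -2.2 97.4] yaw 0.56 ft [ 0.4  0.8 -2.1] w 0.0136
7802 blue [ 470.5 -307.7] [66.4 95.9] 0.6 pca 131.6 mean [ 476.6 -292.5] [149 157] [289 327]
[ 436.78391206 -355.31310382  139.89362902] [ 503.64378019 -259.95146132  139.89362902]
8441 yellow [ 598.1 -304.3] [129.8 104.3] 89.0 pca 117.3 mean [ 579.5 -315.6]
[ 545.01176689 -369.71966021   24.        ] [ 649.4686093  -238.99559462   24.        ]
6013 yellow [ 465.8 -259.1] [75.3 88.6] 88.2 pca 139.3 mean [ 457.2 -264.8]
[ 422.56730018 -298.13262058   24.        ] [ 509.13621441 -220.72116563   24.        ]
2721 yellow [ 600.2 -183.4] [43.2 95.6] 88.9 pca 163.8 mean [ 585.5 -189.4]
[ 552.26822928 -205.28125199   24.        ] [ 647.72915754 -161.69164969   24.        ]
2499 yellow [ 452.6 -355.3] [50.8 62.1] 89.9 pca 175.6 mean [ 445.9 -355.8]
[ 421.46778345 -380.75363953   24.        ] [ 483.6865238  -329.88410754   24.        ]
```

View pics/w11.png

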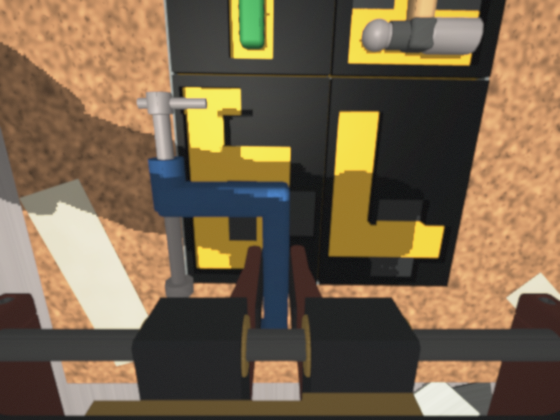

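The clamp is oriented like its pocket, and its arms are parallel to the yellow. I'll check the along-spine position by the arm's outer corner, since the boss end suggests a few mm of offset.

```bash
python3 - <<'E'
from meas import *
im=cv2.imread('pics/w11.png')[:,:,::-1].copy(); g=dict(np.load('w10.npz')); 
h=np.radians(119.24); ex=np.array([np.cos(h),np.sin(h)])
u=comp(masks(g)['blue'],1)[0]
for c in range(285,322,6): 
    v=u[u[:,0]==c,1].min()-.5; print('w10',c,v,(ray(g,[[c,v]],.030)[0,:2]*1000@ex+194.2).round(1),end=' | ')
g2=wrist('w12.png'); T=g2['o']['tool_pos']; z=T[2]-.0035+.018; u=comp(masks(g2)['blue'],1)[0]; print(np.round(T,4))
for c in range(200,285,12):
    v=u[u[:,0]==c,1].min()-.5; print('w12',c,v,(ray(g2,[[c,v]],z)[0,:2]*1000).round(1),end=' | ')
hsv=cv2.cvtColor(g2['img'],cv2.COLOR_RGB2HSV); y=cv2.inRange(hsv,(18,150,60),(35,255,255))
for c in (250,265,280):
    q=np.where(y[:,c])[0]; q=q[q>130].min()-.5; print('yellow',c,q,(ray(g2,[[c,q]],.024)[0,:2]*1000).round(1))
E
```

```text
w10 285 115.5 24.7 | w10 291 115.5 24.8 | w10 297 115.5 24.9 | w10 303 115.5 24.9 | w10 309 115.5 25.0 | w10 315 115.5 25.1 | w10 321 115.5 25.2 | [ 0.4972 -0.3216  0.1254]
w12 200 183.5 [ 460.6 -272.1] | w12 212 183.5 [ 466.4 -272.1] | w12 224 182.5 [ 472.2 -271.6] | w12 236 182.5 [ 478.  -271.6] | w12 248 183.5 [ 483.8 -272.1] | w12 260 182.5 [ 489.6 -271.6] | w12 272 182.5 [ 495.4 -271.6] | w12 284 183.5 [ 501.2 -272.1] | yellow 250 146.5 [ 475.9 -266.4]
yellow 265 146.5 [ 488.4 -266.4]
yellow 280 147.5 [ 500.9 -267.2]
```

Emit:
step_arm(deltas=[{"delta_pos": [-2,-2.2,20],"yaw": 0.5},{"delta_pos": [-2,-2.2,45],"yaw": 0.5},{"delta_pos": [-2,-2.2,65],"yaw": 0.5},{"delta_pos": [-2,-2.2,80],"yaw": 0.5},{"delta_pos": [-2,-2.2,89],"yaw": 0.5},{"delta_pos": [-2,-2.2,93],"yaw": 0.5},{"delta_pos": [-2,-2.2,95],"yaw": 0.5},{"delta_pos": [-2,-2.2,95],"yaw": 0.5},{"delta_pos": [-2,-2.2,95],"yaw": 0.5}])

```text
clock: 18.3
tool_pos: [0.4949, -0.3258, 0.0309]
tcp_rot: [[0.012, 1.0, 0.001], [1.0, -0.011, -0.001], [-0.001, 0.001, -1.0]]
ft_force: [0.3, 0.5, -2.1]
width: 0.0137
gripper_force: 50.0
```

Emit:
step_arm(deltas=[{"delta_pos": [0,0,0.5],"yaw": 0},{"delta_pos": [0,0,1],"yaw": 0},{"delta_pos": [0,0,1.5],"yaw": 0},{"delta_pos": [0,0,1.5],"yaw": 0}])

```text
clock: 18.63
tool_pos: [0.4942, -0.326, 0.0288]
tcp_rot: [[0.012, 1.0, 0.0], [1.0, -0.012, -0.0], [-0.0, 0.0, -1.0]]
ft_force: [-0.0, -0.2, -3.7]
width: 0.0138
gripper_force: 50.0
```

Emit:
step_arm(deltas=[{"delta_pos": [1.5,0,0],"yaw": 0},{"delta_pos": [1.5,0,0.7],"yaw": 0},{"delta_pos": [1.5,0,1.2],"yaw": 0},{"delta_pos": [1.5,0,1.2],"yaw": 0}])

```text
clock: 18.97
tool_pos: [0.4942, -0.3241, 0.0274]
tcp_rot: [[0.012, 1.0, -0.0], [1.0, -0.012, 0.0], [0.0, -0.0, -1.0]]
ft_force: [-0.2, 1.2, -0.2]
width: 0.0138
gripper_force: 50.0
```

Emit:
step_arm(deltas=[{"delta_pos": [0,0,0],"yaw": 0},{"delta_pos": [0,0,0],"yaw": 0},{"delta_pos": [0,0,0],"yaw": 0},{"delta_pos": [0,0,0],"yaw": 0},{"delta_pos": [0,0,-15],"yaw": 0},{"delta_pos": [0,0,-50],"yaw": 0},{"delta_pos": [0,0,-90],"yaw": 0},{"delta_pos": [0,0,-120],"yaw": 0},{"delta_pos": [0,0,-130],"yaw": 0},{"delta_pos": [0,0,-130],"yaw": 0}], jaw=36)

```text
clock: 19.8
tool_pos: [0.4958, -0.3252, 0.1605]
tcp_rot: [[0.012, 1.0, 0.005], [1.0, -0.012, -0.003], [-0.003, 0.005, -1.0]]
ft_force: [-0.2, 0.8, -0.2]
width: 0.0361
gripper_force: 0.0
```

```bash
python3 go.py 441 235 140 182; python3 - <<'E'
from meas import *
g=wrist('w13.png')
u=comp(masks(g)['blue'],1)[0]; p=ray(g,u,.042)*1000; print('blue',*box(g,u,.042),p.min(0),p.max(0))
E
```

```text
pos [ 495.8 -325.2  160.5] hd 89.3 t 19.8 -> [559.5 -61.7  18.4] yaw -92.7 ft [-0.2  0.8 -0.2] w 0.0361
blue [ 466.9 -319.6] [112.1  65.3] 89.5 pca 99.4 mean [ 473.3 -317.7] [ 434.04099677 -375.90304553   42.        ] [ 499.92972474 -263.33422546   42.        ]
```

View pics/w13.png

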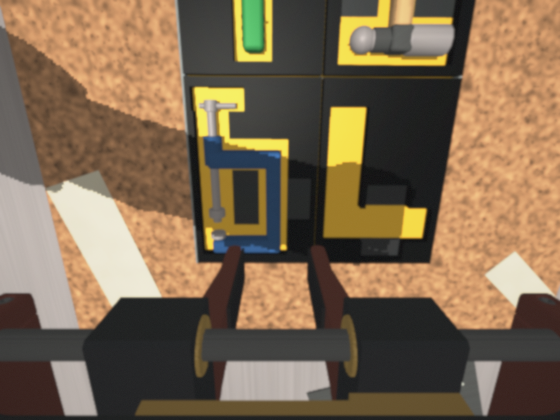

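The clamp is down inside its pocket, with yellow margin visible all round (rows 90–250). Now the square.

Emit:
step_arm(deltas=[{"delta_pos": [30,-3,-20],"yaw": -6},{"delta_pos": [65,-7,-20],"yaw": -12},{"delta_pos": [105,-11,-20],"yaw": -18},{"delta_pos": [145,-16,-20],"yaw": -25},{"delta_pos": [185,-20,-20],"yaw": -32},{"delta_pos": [225,-25,-20],"yaw": -39},{"delta_pos": [265,-29,-15],"yaw": -46},{"delta_pos": [305,-34,-10],"yaw": -53},{"delta_pos": [345,-38,-5],"yaw": -60},{"delta_pos": [385,-42,0],"yaw": -67}])

```text
clock: 20.68
tool_pos: [0.4551, 0.0625, 0.1555]
tcp_rot: [[-0.918, 0.397, -0.002], [0.397, 0.918, 0.0], [0.002, -0.001, -1.0]]
ft_force: [1.6, 0.5, 0.0]
width: 0.036
gripper_force: 0.0
```

```bash
python3 go.py 441 235 140 182; python3 -c "
from h import *
print(np.round(r.get_obs()['joint_pos'],1))"
```

```text
pos [455.1  62.5 155.5] hd 156.64 t 20.7 -> [ 81.3 152.8  15.5] yaw -25.36 ft [1.6 0.5 0. ] w 0.036
[ 32.4  20.7 -55.5 115.4  20.9  54.5  32.8]
```

Emit:
step_arm(deltas=[{"delta_pos": [18,34,5],"yaw": -6},{"delta_pos": [36,68,10],"yaw": -12},{"delta_pos": [54,102,15],"yaw": -18},{"delta_pos": [72,136,15],"yaw": -23},{"delta_pos": [81,152,15],"yaw": -25.3},{"delta_pos": [81,152,15],"yaw": -25.3},{"delta_pos": [81,152,15],"yaw": -25.3},{"delta_pos": [81,152,15],"yaw": -25.3}], jaw=50)

```text
clock: 21.35
tool_pos: [0.4431, 0.2315, 0.1409]
tcp_rot: [[-1.0, -0.027, -0.002], [-0.027, 1.0, -0.001], [0.002, -0.001, -1.0]]
ft_force: [0.5, -0.1, 0.1]
width: 0.0503
gripper_force: 0.0
```

```bash
python3 go.py 441 235 140 182; python3 - <<'E'
from meas import *
g=wrist('w14.png'); np.savez('w14.npz',**{k:v for k,v in g.items() if k!='o'})
print(np.round(g['o']['joint_pos'],1),g['C'])
u=roi(g,np.argwhere(masks(g)['dark']>0)[:,::-1],.03,.37,.50,.2,.27); m=np.zeros((420,560),np.uint8); m[u[:,1],u[:,0]]=255
for c in comp(m,2): print(len(c),*box(g,c,.030),c.min(0),c.max(0))
E
```

```text
pos [443.1 231.5 140.9] hd -178.46 t 21.4 -> [2.  3.5 0.9] yaw -360.46 ft [ 0.5 -0.1  0.1] w 0.0503
[ 12.6  28.4 -59.1 111.   29.   57.3  31.7] [0.36023407 0.22881806 0.30307857]
2081 [431.7 236.1] [90.5 21.8] 1.6 pca 1.9 mean [432.9 235.9] [270 145] [293 242]
```

View pics/w14.png

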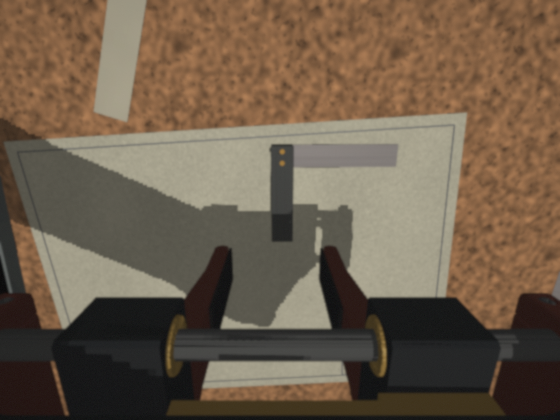

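The stock lies at column 282, rows 145–242, with centre (431.7,236.1), length 90.5 and width 21.8, matching its size; heading 181.7°. The grip point is (439.7,236.3).

Emit:
step_arm(deltas=[{"delta_pos": [3,4.9,30],"yaw": 0},{"delta_pos": [3,4.9,65],"yaw": 0},{"delta_pos": [3,4.9,95],"yaw": 0},{"delta_pos": [3,4.9,115],"yaw": 0},{"delta_pos": [3,4.9,124],"yaw": 0},{"delta_pos": [3,4.9,125],"yaw": 0},{"delta_pos": [3,4.9,125],"yaw": 0}])

```text
clock: 21.98
tool_pos: [0.4408, 0.2371, 0.0176]
tcp_rot: [[-1.0, -0.027, -0.0], [-0.027, 1.0, -0.0], [0.0, -0.0, -1.0]]
ft_force: [-0.1, 0.6, 0.8]
width: 0.0501
gripper_force: 0.0
```

Emit:
step_arm(deltas=[{"delta_pos": [0,0,0],"yaw": 0},{"delta_pos": [0,0,0],"yaw": 0},{"delta_pos": [0,0,0],"yaw": 0},{"delta_pos": [0,0,0],"yaw": 0},{"delta_pos": [0,0,0],"yaw": 0},{"delta_pos": [0,0,0],"yaw": 0}], jaw=5, grip_force=50)

```text
clock: 22.48
tool_pos: [0.4408, 0.2377, 0.0178]
tcp_rot: [[-1.0, -0.028, 0.001], [-0.028, 1.0, -0.0], [-0.001, -0.0, -1.0]]
ft_force: [-0.0, -1.0, 5.4]
width: 0.0195
gripper_force: 50.0
```

```bash
python3 go.py 606 -352 125 179.3
```

```text
pos [440.8 237.7  17.8] hd -178.38 t 22.5 -> [-148.5 -594.2 -106.9] yaw -357.68 ft [-0.  -1.   5.4] w 0.0195
```

Emit:
step_arm(deltas=[{"delta_pos": [0,0,-15],"yaw": 0},{"delta_pos": [0,0,-50],"yaw": 0},{"delta_pos": [0,0,-85],"yaw": 0},{"delta_pos": [-3,-12,-107],"yaw": 0},{"delta_pos": [-12,-47,-107],"yaw": 0.5},{"delta_pos": [-21,-84,-107],"yaw": 1},{"delta_pos": [-30,-121,-107],"yaw": 1.5},{"delta_pos": [-40,-159,-107],"yaw": 2},{"delta_pos": [-49,-197,-107],"yaw": 2.3},{"delta_pos": [-59,-235,-107],"yaw": 2.3}])

```text
clock: 23.32
tool_pos: [0.5059, 0.0024, 0.1243]
tcp_rot: [[-1.0, 0.012, -0.0], [0.012, 1.0, -0.0], [0.0, -0.0, -1.0]]
ft_force: [-0.1, 0.9, -2.1]
width: 0.0195
gripper_force: 50.0
```

```bash
python3 go.py 606.3 -351.8 125 179.3; python3 -c "
from h import *
print(np.round(r.get_obs()['joint_pos'],1))"
```

```text
pos [505.9   2.4 124.3] hd 179.31 t 23.3 -> [-104.7 -353.    -0.6] yaw 0.01 ft [-0.1  0.9 -2.1] w 0.0195
[ 38.2  29.8 -57.1 111.3  30.4  55.6  55.8]
```

Emit:
step_arm(deltas=[{"delta_pos": [-11,-38,0],"yaw": 0},{"delta_pos": [-22,-76,0],"yaw": 0},{"delta_pos": [-34,-114,0],"yaw": 0},{"delta_pos": [-45,-152,0],"yaw": 0},{"delta_pos": [-56,-190,0],"yaw": 0},{"delta_pos": [-68,-228,0],"yaw": 0},{"delta_pos": [-79,-266,0],"yaw": 0},{"delta_pos": [-90,-304,0],"yaw": 0},{"delta_pos": [-100,-337,0],"yaw": 0},{"delta_pos": [-104.5,-352,0],"yaw": 0}])

```text
clock: 24.15
tool_pos: [0.6056, -0.355, 0.123]
tcp_rot: [[-1.0, 0.018, -0.001], [0.018, 1.0, -0.002], [0.001, -0.002, -1.0]]
ft_force: [-1.6, -0.5, -1.8]
width: 0.0194
gripper_force: 50.0
```

Emit:
step_arm(deltas=[{"delta_pos": [0,0,0],"yaw": 0},{"delta_pos": [0,0,0],"yaw": 0}])

```text
clock: 24.32
tool_pos: [0.6058, -0.3492, 0.1232]
tcp_rot: [[-1.0, 0.014, -0.001], [0.014, 1.0, 0.001], [0.001, 0.001, -1.0]]
ft_force: [-0.2, 1.5, -2.2]
width: 0.0196
gripper_force: 50.0
```

```bash
python3 go.py 606.3 -351.8 29 179.3; python3 - <<'E'
from meas import *
g=wrist('w15.png'); zt=g['o']['tool_pos'][2]-.0055; print(np.round(g['o']['joint_pos'],1))
hsv=cv2.cvtColor(g['img'],cv2.COLOR_RGB2HSV); y=cv2.inRange(hsv,(18,150,60),(35,255,255))
for u in comp(y,4):
  p=ray(g,u,.024)*1000; print(len(u),'yellow',u.min(0),u.max(0),p.min(0).round(1),p.max(0).round(1))
b=cv2.inRange(hsv,(0,0,70),(180,60,200))
for u in comp(b,4):
  p=ray(g,u,zt+.012)*1000; print(len(u),'blade?',u.min(0),u.max(0),p.min(0).round(1),p.max(0).round(1))
E
```

```text
pos [ 605.8 -349.2  123.2] hd 179.22 t 24.3 -> [-0.6 -2.7 94.2] yaw -0.08 ft [-0.2  1.5 -2.2] w 0.0196
[ 55.6  45.3 -50.   83.2  35.8  68.4  89.9]
4637 yellow [253 140] [410 175] [ 544.1 -367.8   24. ] [ 573.2 -237.7   24. ]
2809 yellow [232   0] [429  92] [ 444.5 -380.9   24. ] [ 508.5 -236.    24. ]
2699 yellow [257   0] [353  59] [ 444.8 -361.7   24. ] [ 484.6 -291.2   24. ]
1620 yellow [474  23] [559  72] [ 462.2 -195.8   24. ] [ 495.8 -129.2   24. ]
14815 blade? [0 0] [ 93 275] [ 474.9 -493.2  129.7] [ 608.2 -451.6  129.7]
9333 blade? [294 159] [493 255] [ 546.2 -339.8  129.7] [ 598.8 -237.6  129.7]
3242 blade? [ 50 359] [128 416] [ 666.3 -491.   129.7] [ 712.4 -446.3  129.7]
2134 blade? [429 334] [521 361] [ 650.6 -258.5  129.7] [ 671.3 -201.5  129.7]
```

View pics/w15.png

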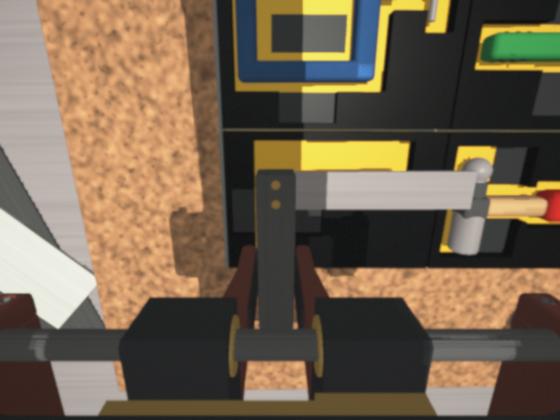

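The square hangs over its L pocket, with stock at column 275 and blade along row 190 to column 474. Before lowering, I'll check the blade tip and stock end by rays.

```bash
python3 - <<'E'
from meas import *
g=wrist(); T=np.array(g['o']['tool_pos'])*1000; zb=T[2]/1000-.0055
print(T.round(1),'blade tip mid',(ray(g,[[474.5,190]],zb+.012)*1000).round(1),'stock end',(ray(g,[[275,170],[258,200],[295,200]],zb+.018)*1000).round(1).tolist())
E
```

```text
[ 606.1 -347.6  123.6] blade tip mid [[ 562.2 -245.5  130.1]] stock end [[549.6, -347.9, 136.1], [564.5, -356.5, 136.1], [564.8, -338.1, 136.1]]
```

Emit:
step_arm(deltas=[{"delta_pos": [0,-2.5,20],"yaw": 0},{"delta_pos": [0,-2.5,45],"yaw": 0},{"delta_pos": [0,-2.5,63],"yaw": 0},{"delta_pos": [0,-2.5,73],"yaw": 0},{"delta_pos": [0,-2.5,75],"yaw": 0},{"delta_pos": [0,-2.5,75],"yaw": 0}])

```text
clock: 24.92
tool_pos: [0.6064, -0.3501, 0.0493]
tcp_rot: [[-1.0, 0.011, -0.0], [0.011, 1.0, 0.001], [0.0, 0.001, -1.0]]
ft_force: [-0.0, -0.1, -1.8]
width: 0.0196
gripper_force: 50.0
```

```bash
python3 go.py 606 -351.2 29 179.3
```

```text
pos [ 606.4 -350.1   49.3] hd 179.39 t 24.9 -> [ 0.4 -1.1 20.3] yaw 0.09 ft [-0.  -0.1 -1.8] w 0.0196
```

Emit:
step_arm(deltas=[{"delta_pos": [0,-1,6],"yaw": 0},{"delta_pos": [0,-1,12],"yaw": 0},{"delta_pos": [0,-1,16],"yaw": 0},{"delta_pos": [0,-1,18],"yaw": 0},{"delta_pos": [0,-1,18.5],"yaw": 0},{"delta_pos": [0,-1,18.5],"yaw": 0}])

```text
clock: 25.42
tool_pos: [0.6063, -0.3522, 0.0308]
tcp_rot: [[-1.0, 0.012, -0.0], [0.012, 1.0, 0.0], [0.0, 0.0, -1.0]]
ft_force: [-0.8, -0.4, -1.8]
width: 0.0195
gripper_force: 50.0
```

Emit:
step_arm(deltas=[{"delta_pos": [0,0,0.5],"yaw": 0},{"delta_pos": [0,0,1],"yaw": 0},{"delta_pos": [0,0,1],"yaw": 0}])

```text
clock: 25.67
tool_pos: [0.6065, -0.3522, 0.0299]
tcp_rot: [[-1.0, 0.012, 0.0], [0.012, 1.0, -0.0], [-0.0, -0.0, -1.0]]
ft_force: [0.6, -0.3, -2.6]
width: 0.0194
gripper_force: 50.0
```

Emit:
step_arm(deltas=[{"delta_pos": [0,0,0.5],"yaw": 0},{"delta_pos": [0,0,0.8],"yaw": 0},{"delta_pos": [0,0,0.8],"yaw": 0}])

```text
clock: 25.92
tool_pos: [0.6065, -0.3522, 0.0299]
tcp_rot: [[-1.0, 0.012, 0.0], [0.012, 1.0, -0.0], [-0.0, -0.0, -1.0]]
ft_force: [-2.8, 0.2, 4.7]
width: 0.0195
gripper_force: 50.0
```

Contact is at the expected height. I'll release and lift.

Emit:
step_arm(deltas=[{"delta_pos": [0,0,0],"yaw": 0},{"delta_pos": [0,0,0],"yaw": 0},{"delta_pos": [0,0,0],"yaw": 0},{"delta_pos": [0,0,0],"yaw": 0},{"delta_pos": [0,0,-15],"yaw": 0},{"delta_pos": [0,0,-45],"yaw": 0},{"delta_pos": [0,0,-85],"yaw": 0},{"delta_pos": [0,0,-125],"yaw": 0},{"delta_pos": [40,0,-150],"yaw": 0},{"delta_pos": [80,30,-170],"yaw": 0}], jaw=38)

```text
clock: 26.75
tool_pos: [0.5401, -0.3332, 0.1959]
tcp_rot: [[-1.0, 0.015, 0.004], [0.015, 1.0, -0.003], [-0.004, -0.003, -1.0]]
ft_force: [-1.1, -1.0, 0.5]
width: 0.0382
gripper_force: 0.0
```

Emit:
step_arm(deltas=[{"delta_pos": [-30,-40,0],"yaw": 0},{"delta_pos": [-30,-80,0],"yaw": 0},{"delta_pos": [-30,-120,0],"yaw": 0},{"delta_pos": [-30,-150,0],"yaw": 0},{"delta_pos": [-30,-150,0],"yaw": 0},{"delta_pos": [-30,-150,0],"yaw": 0}])

```text
clock: 27.25
tool_pos: [0.5666, -0.4829, 0.1926]
tcp_rot: [[-1.0, 0.016, 0.0], [0.016, 1.0, 0.0], [-0.0, 0.0, -1.0]]
ft_force: [0.0, -0.2, -0.3]
width: 0.0378
gripper_force: 0.0
```

```bash
python3 - <<'E'
from meas import *
f=imaging.grab_frame("top"); a=rect(f,.40,.77,-.42,.12,.03,1400); cv2.imwrite('pics/fin.png',a[:,:,::-1])
t=dict(np.load('top1.npz'))
d=cv2.absdiff(f['img'],t['img']).max(2); print('can',d[130:165,295:325].max(),'vee',d[128:165,228:262].max())
v,u=np.mgrid[0:420,0:560]; z=f['depth']; W=np.stack([(u-f['cx'])/f['fx']*z,(v-f['cy'])/f['fy']*z,z],-1)@f['R']-f['R'].T@f['t']
def med(x0,x1,y0,y1):
    q=(z>0)&(W[...,0]>x0)&(W[...,0]<x1)&(W[...,1]>y0)&(W[...,1]<y1); return np.median(W[...,2][q]).round(4) if q.any() else None
print('stock',med(.57,.59,-.356,-.346),med(.615,.635,-.356,-.346),'blade',med(.558,.566,-.32,-.26),'spine',med(.490,.497,-.35,-.29),'grip',med(.596,.604,-.11,-.07),'deb',med(.477,.483,-.17,-.10))
E
```

```text
can 11 vee 10
stock 0.0423 0.0413 blade 0.0336 spine 0.0417 grip 0.0479 deb 0.0414
```

View pics/fin.png

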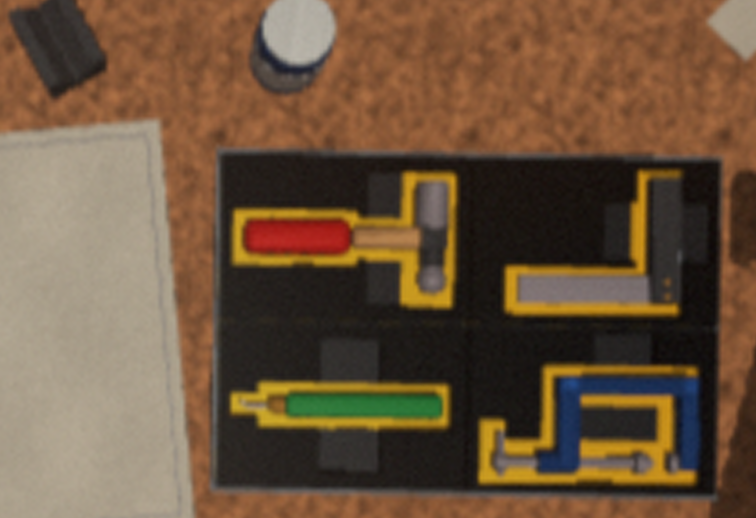

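All four tools sit inside their pockets, and their heights match seating (stock and spine 42 mm, hammer grip 48 mm, deburrer 41 mm). The can and vee block are unmoved and the arm is clear.

```bash
python3 -c "
from rig import job
print(job.close_job())"
```

```text
the job is handed in; nothing more can be done
None
```

The hammer, square, G-clamp and deburring tool are each in their own foam insert, the right way round and flat on the pocket floor; the can and vee block did not move, the arm is clear, and the job is handed in at about 27 s.

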